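# Feed a forged hammer head through the finisher's sprung flap

## Robot

A 7-joint arm with a two-finger parallel gripper is mounted at the origin on the work surface. World frame = base frame: x ahead of the robot, y to its left, z up, the work surface at z = 0. Lengths are in m, angles in rad, forces in N, time in s.
With the tool pointing down it reaches from about 0.35 to 0.9 m from the base axis. Payload 19.9 kg.
Tool frame: the origin (TCP) lies midway between the tips of the shut fingers; the grasp point (between the pads) lies 19 mm behind it (ctrl.grasp_offset is the distance from the TCP to the grasp point, in m); z points along the fingers, y is the line along which they close (so a half turn about z gives the same grasp; the last joint's range is limited). The gripper opens to 94 mm and grips with 3 to 60 N. Pads are 16 mm wide; open, the fingers measure 119 mm over their backs; the gripper's body (75 mm by 177 mm) begins 78 mm behind the grasp point.
Start: joints at [1.085, 0.417, -0.01, 1.614, 0.005, 1.111, -0.053], TCP at [0.268, -0.564, 0.205] pointing down, gripper open.
Joint ranges: [-2.81, 2.81], [-0.39, 2.02], [-1.27, 1.25], [0.06, 2.57], [-1.19, 4.33], [0.19, 2], [-2.82, 2.82]. Speed limits (rad/s): [1.89, 1.89, 2.39, 2.39, 3.01, 3.01, 3.01].

## Interface

Orientations are given as a rotation vector (axis times angle).
In Python, from plant import ctrl gives the robot as it stands. Calls block until the motion is done:
- ctrl.goto(position, orientation): joint-space move of the TCP to a pose.
- ctrl.move_linear(position, rotation=None, rate=0.15): straight line of the TCP; rotation=None keeps the orientation; rate is the mean speed in m/s.
- ctrl.movej(angles): joint-space move.
- ctrl.open_gripper() and ctrl.grab(): open the fingers fully, or close them until they stop; the grip force is fixed at half the most.
- ctrl.wait(seconds).
- ctrl.solve_ik(position, orientation): joint angles nearest the present ones, or None.
- ctrl.get_obs(): the state.
- ctrl.snapshot(name): name is "scene" or "top" or "wrist"; returns the picture (384x512x3 uint8, red, green, blue); there is no depth.
- ctrl.get_calibration(name): a dict with "intrinsics" (3x3 intrinsics, pixels), "rvec" (rotation vector, rad) and "tvec" (3), from world to camera coordinates, as OpenCV has them. Camera axes: x right, y down, z forward; pixel columns grow to the right and rows downward; lengths in m; the calibration is good to about 2 mm. A picture is of the moment at which its call begins: read the wrist's pose just before it. get_calibration takes no time and is no camera call; for the wrist camera it gives the pose at the moment of the call.
A pose or a line that the arm cannot do raises ctrl.MotionError and nothing moves.
- ctrl.close_job(): hands the job in; it is judged then, once.
Trained networks look in the newest picture that a camera, given by its name, has taken for a name from the list of things; names that differ only in an ending like _2 or _b are one class to them, and where a whole thing is asked for, a point or a joint stands for the part that bears it (a point fixed in the world has none). Each returns a list of dicts, best first, with "score" (0 to 1); they miss things now and then, are a little off and sometimes report something else, mostly with a low value. They report only what shows in the picture. A call takes as long as a camera call.
- ctrl.masks_of(camera, label): "mask" (384x512 bool, what is visible of it) and "at" ([column, row] in pixels, amid what is visible of it).
- ctrl.spot_point(camera, label): "at" ([column, row] in pixels: a listed point, or the origin of a listed thing).
The state is a dict: "time": time; "joints": joint angles; "dq": joint speeds; "joint_efforts": joint torques, N m; "tool_pos": TCP position; "ee_rot": TCP orientation; "wrist_force": force on the tool from outside, world axes, zero at the start; "ft_torque": the same for the moment, N m; "grip_width": opening from 0.0 (shut) to 1.0 (fully open); "gripper_force": force on a finger pad.
Only numpy, scipy, OpenCV 4.12 (cv2) and the standard library are available. Lean on these libraries where they do the work, as an engineer would, in place of code of your own. Each camera call takes 0.05 s, during which the arm holds its last target. There are 200 camera calls.

## Task

Load the bare square hammer head into the vibratory finisher. Use the head itself to push the sprung flap in the finisher's lid open, keep hold of the head until its lower half is through the flap, then let it go inside and withdraw so that the flap springs shut over it. Leave the other things on the bench where they are.

Things in the scene. Friction and masses are not known exactly. Their poses are not given: they have to be found in the camera images.
- head: Bare steel hammer head, no handle, about 0.42 kg: a square block 28 x 28 mm, 80 mm tall, standing on one end in any of three places, among the drift and the jar. Origin at the centre of its underside, z up its length. A handle eye 14 mm wide runs through it along x, 28 to 52 mm above the underside; the rest is solid. Either pair of faces can be gripped from above.
- finisher: Fixed grey box, 220 mm (x) by 240 mm (y) plus a round motor on +y, flat lid 178 mm above the bench; turned up to 0.5 rad about the vertical. Origin at the centre of its underside. In mid-lid a feed opening, x -42 to +42, y -56 to +56 mm, closed by the flap. Empty chamber below (walls 6 mm), its floor 158 mm below the lid's top.
- feed_opening (a point): Centre of the feed opening, level with the lid's top surface (178 mm above the bench); axes as the finisher's.
- flap (a joint): Angle (rad) of the aluminium flap, 81 x 108 x 3 mm, filling the opening: 0 shut, flush with the lid; grows as it swings down inside, to 1.3. Hinged on the opening's +x edge (away from the robot), free edge towards the robot. A weak spring always shuts it: 0.06 N m shut, 0.1 N m open; 1 to 3 N on a part pushed down near the middle opens it.
- flap_edge (a point): Middle of the flap's free edge, upper side.
- drift: Bystander: round tapered steel drift, 38 mm wide at the foot, 90 mm tall, standing. Origin at the centre of its underside.
- jar: Bystander: closed amber glass jar with steel cap, 60 mm wide, 75 mm tall. Origin at the centre of its underside.
- can: Bystander: white spray can, 66 mm wide, 190 mm tall. Origin at the centre of its underside.
- hammer: Bystander: hammer with wooden handle, 300 mm long, lying flat on the far side of the bench. Origin under its middle, x along the handle towards its head.

How it is judged:
By the outcome, as a careful person would: the job done as asked, in the order asked, and still so for the second after the job is handed in, with the robot touching nothing.
It also fails if it takes over 40 s, if anything falls off the work surface, if the arm or the gripper's body presses on something with over 40 N, if the wrist force passes 120 N, or if a joint passes its speed limit or range.

## Working session

There is one attempt and no reset: what is moved stays moved. The work goes in short steps, each a Python script; the robot and the scene stay as the last script left them, time stands still between calls to the robot, and variables do not carry over. Pictures are saved under pics/ and viewed, at most 10 in all, crops included, and the job is handed in when it is done.

```bash
mkdir -p pics; ls; cat > h.py <<'E'
import numpy as np, cv2
from plant import ctrl
from scipy.spatial.transform import Rotation as R
def ray(cal,px):
    K=np.array(cal["intrinsics"],float);Rm=R.from_rotvec(np.ravel(cal["rvec"])).as_matrix();t=np.ravel(cal["tvec"])
    d=Rm.T@np.linalg.inv(K)@np.array([px[0],px[1],1.]);return -Rm.T@t,d/np.linalg.norm(d)
def onz(cal,px,z):
    c,d=ray(cal,px);return c+d*(z-c[2])/d[2]
def tri(l):
    A=np.zeros((3,3));b=np.zeros(3)
    for cal,px in l:
        c,d=ray(cal,px);P=np.eye(3)-np.outer(d,d);A+=P;b+=P@c
    return np.linalg.solve(A,b)
def proj(cal,p):
    return cv2.projectPoints(np.array(p,float).reshape(-1,3),np.ravel(cal["rvec"]).astype(float),np.ravel(cal["tvec"]).astype(float),np.array(cal["intrinsics"],float),None)[0].reshape(-1,2)
def save(im,n): cv2.imwrite(f"pics/{n}.png",im[:,:,::-1])
E
python3 - <<'E'
from h import *
np.set_printoptions(precision=4,suppress=True)
S={c:ctrl.snapshot(c) for c in("scene","top")}
save(np.vstack([S["scene"],S["top"]])[::1,::1],"both0")
save(cv2.resize(np.hstack([S["scene"],S["top"]]),(800,300)),"both")
save(S["top"],"top");save(S["scene"],"scene")
cal={c:ctrl.get_calibration(c) for c in S}
for c in S: print(c,ray(cal[c],(256,192)))
for n in("head","finisher","feed_opening","flap_edge","drift","jar","can","hammer"):
    for c in S:
        print(n,c,[(np.round(d["at"],1).tolist(),round(d["score"],2), onz(cal[c],d["at"],.178 if n in("feed_opening","flap_edge") else 0).round(3)) for d in ctrl.spot_point(c,n)[:3]])
for c in S:
    for n in("head","flap"):
        print(n,c,"mask",[(d["at"],round(d["score"],2),d["mask"].sum()) for d in ctrl.masks_of(c,n)[:3]])
print(ctrl.get_obs())
E
```

```text
pics
plant.py
scene (array([ 1.275 , -0.341 ,  0.8876]), array([-0.619 ,  0.3034, -0.7244]))
top (array([ 0.5602, -0.0422,  0.9467]), array([ 0.0795, -0.0195, -0.9966]))
head scene [([173.9, 229.5], 0.68, array([ 0.55 , -0.223,  0.   ]))]
head top [([318.4, 224.9], 0.51, array([ 0.554, -0.221,  0.   ]))]
finisher scene [([319.1, 174.5], 0.68, array([0.529, 0.232, 0.   ]))]
finisher top []
feed_opening scene [([326.7, 124.7], 0.82, array([0.522, 0.234, 0.178]))]
feed_opening top [([114.1, 235.0], 0.61, array([0.529, 0.232, 0.178]))]
flap_edge scene [([320.6, 117.1], 0.72, array([0.487, 0.237, 0.178]))]
flap_edge top [([111.3, 259.5], 0.98, array([0.48 , 0.235, 0.178]))]
drift scene [([137.3, 253.2], 0.7, array([ 0.585, -0.329,  0.   ]))]
drift top [([361.3, 218.8], 0.78, array([ 0.571, -0.332,  0.   ]))]
jar scene [([220.6, 217.1], 0.75, array([ 0.561, -0.096,  0.   ]))]
jar top [([266.5, 224.1], 0.95, array([ 0.554, -0.089,  0.   ]))]
can scene [([304.1, 267.1], 0.72, array([0.795, 0.03 , 0.   ]))]
can top [([221.9, 127.1], 0.92, array([0.804, 0.031, 0.   ]))]
hammer scene [([214.0, 
[... 163 characters left out ...]
64(312))]
flap scene mask [([323.4, 126.3], 0.74, np.int64(748))]
head top mask [([321.8, 224.9], 0.55, np.int64(217))]
flap top mask [([112.9, 238.3], 0.9, np.int64(2140))]
{'time': 1.1, 'joints': array([ 1.0855,  0.4174, -0.0103,  1.6136,  0.0047,  1.1107, -0.053 ]), 'dq': array([-0.0013, -0.0002,  0.    ,  0.0012,  0.0008,  0.0014, -0.0001]), 'joint_efforts': array([  0.0025, -85.1066,   0.6392, -42.6299,  -0.0489,   0.0135,
         0.    ]), 'tool_pos': array([ 0.2684, -0.5644,  0.2054]), 'ee_rot': array([-3.0645, -0.6914,  0.0001]), 'wrist_force': array([ 1.0074, -1.2482, -0.1518]), 'ft_torque': array([-0.0192, -0.0219, -0.0133]), 'gripper_force': 0.0, 'grip_width': 1.0011644143236456}
```

View pics/top.png

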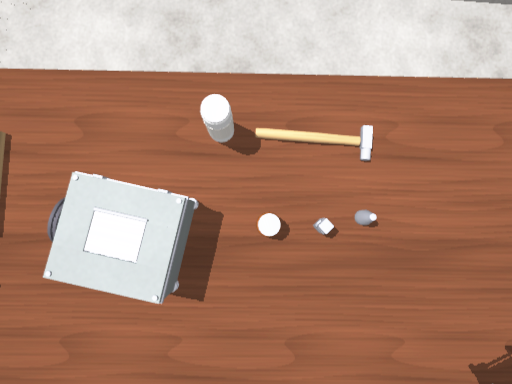

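View pics/scene.png

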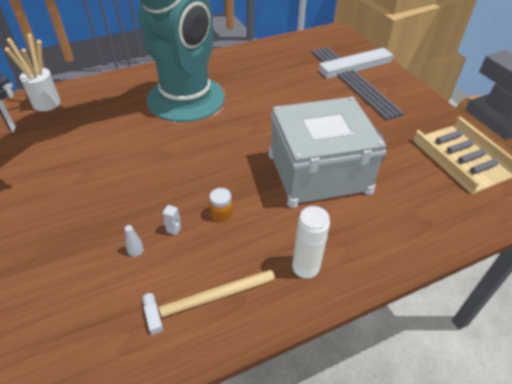

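The top view shows the head at about (323,226), standing turned between the jar (269,225) and the drift (365,217). The flap is at (116,236) on a slightly turned finisher. The scene view agrees. Next I'll look closer with the wrist camera and fit the flap's yaw.

```bash
cat >> h.py <<'E'
def down(th): # tool down, closing axis y at world angle th
    y=np.array([np.cos(th),np.sin(th),0]);z=np.array([0,0,-1.]);return R.from_matrix(np.c_[np.cross(y,z),y,z]).as_rotvec()
def rect(cal,m,z):
    c,_=cv2.findContours(m.astype(np.uint8),cv2.RETR_EXTERNAL,cv2.CHAIN_APPROX_NONE)
    c=max(c,key=cv2.contourArea).reshape(-1,2)
    P=np.array([onz(cal,p,z)[:2] for p in c])*1000
    return cv2.minAreaRect(P.astype(np.float32))
E
python3 - <<'E'
from h import *
np.set_printoptions(precision=4,suppress=True)
for c in("scene","top"):
    m=ctrl.masks_of(c,"flap")[0]["mask"];print(c,rect(ctrl.get_calibration(c),m,.178))
    m=ctrl.masks_of(c,"finisher")
    if c=="top" and m: print(rect(ctrl.get_calibration(c),m[0]["mask"],.178))
L=[];th=ctrl.get_obs()["ee_rot"];ths=R.from_rotvec(th).as_matrix()[:,1];print("y",ths)
for i,p in enumerate([[.50,-.222,.25],[.56,-.26,.25]]):
    ctrl.goto(p,down(np.pi/2 if ths[1]>0 else -np.pi/2))
    cal=ctrl.get_calibration("wrist");im=ctrl.snapshot("wrist");save(im,f"w{i}")
    print(ray(cal,(256,192)))
    d=ctrl.masks_of("wrist","head");s=ctrl.spot_point("wrist","head")
    print([(x["at"],x["score"],x["mask"].sum()) for x in d],[(x["at"],x["score"],onz(cal,x["at"],0)) for x in s])
    if s:L.append((cal,s[0]["at"]))
    np.savez(f"w{i}.npz",K=cal["intrinsics"],r=cal["rvec"],t=cal["tvec"],m=d[0]["mask"] if d else 0)
if len(L)==2: print("tri",tri(L))
print(ctrl.get_obs()["time"])
a=[cv2.imread(f"pics/w{i}.png") for i in(0,1)];cv2.imwrite("pics/ww.png",cv2.resize(np.hstack(a),(800,300)))
E
```

```text
scene ((526.9715576171875, 230.02261352539062), (108.67135620117188, 82.61260223388672), 77.74410247802734)
top ((528.4488525390625, 231.18301391601562), (110.89816284179688, 81.79967498779297), 78.7706298828125)
((529.66162109375, 225.20875549316406), (290.8106994628906, 229.22821044921875), 78.00662231445312)
y [ 0.4293 -0.9031 -0.0001]
(array([ 0.5762, -0.2221,  0.4298]), array([-0.268 , -0.001 , -0.9634]))
[([254.0, 123.0], 0.88, np.int64(661))] [([254.6, 120.6], 0.93, array([ 0.5543, -0.2208,  0.    ])), ([337.7, 105.0], 0.27, array([ 0.574 , -0.3289,  0.    ]))]
(array([ 0.6368, -0.2599,  0.4289]), array([-0.2688, -0.0003, -0.9632]))
[([223.8, 176.6], 0.64, np.int64(885))] [([227.2, 165.5], 0.63, array([ 0.5546, -0.2207,  0.    ]))]
tri [ 0.5543 -0.2207 -0.0015]
3.5167
```

View pics/ww.png

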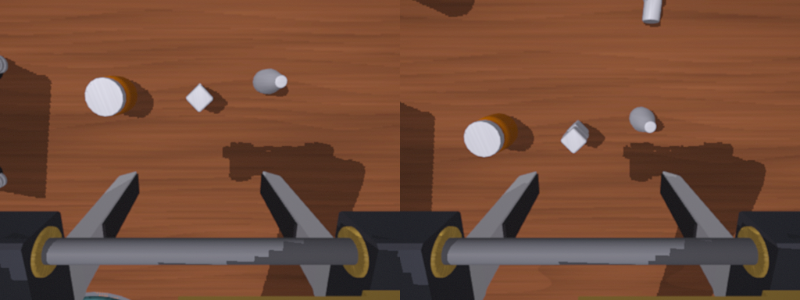

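Both wrist views show the head's bright top as a diamond, at (199,97) and (575,137) in the half-size picture. It stands clear of the jar and drift. Now I'll fit the top face in both views for yaw and height.

```bash
python3 - <<'E'
from h import *
C=[]
for i in(0,1):
    z=np.load(f"w{i}.npz");cal=dict(intrinsics=z["K"],rvec=z["r"],tvec=z["t"])
    g=cv2.cvtColor(cv2.imread(f"pics/w{i}.png"),cv2.COLOR_BGR2GRAY)
    near=cv2.dilate(z["m"].astype(np.uint8),np.ones((3,3)))>0
    t,_=cv2.threshold(g[near].reshape(-1,1),0,255,cv2.THRESH_OTSU)
    for T in(t,190,200):
        m=(near&(g>T));n,l,st,ce=cv2.connectedComponentsWithStats(m.astype(np.uint8));k=1+st[1:,4].argmax()
        print(i,T,st[k,4],rect(cal,l==k,.08),ce[k])
        if T==190: C.append((cal,ce[k]))
print("tri top",tri(C))
E
```

```text
0 163.0 620 ((553.3494873046875, -221.2970428466797), (25.787216186523438, 26.928016662597656), 43.98292541503906) [254.67741935 125.22096774]
0 190 550 ((553.6119995117188, -220.84991455078125), (24.962051391601562, 24.885540008544922), 44.749183654785156) [254.57636364 125.31636364]
0 200 508 ((553.4752807617188, -221.25694274902344), (24.06275749206543, 24.04883575439453), 44.005531311035156) [254.41141732 124.98622047]
1 154.0 603 ((556.4398803710938, -222.23391723632812), (29.190378189086914, 32.9971923828125), 45.290428161621094) [221.33167496 178.86898839]
1 190 470 ((553.343017578125, -221.0866241455078), (24.700939178466797, 23.8343563079834), 43.679805755615234) [221.41489362 179.8212766 ]
1 200 438 ((553.5337524414062, -220.92532348632812), (24.371187210083008, 23.576231002807617), 42.95994567871094) [221.12100457 179.93835616]
tri top [ 0.55331469 -0.22098521  0.07871934]
```

```bash
python3 - <<'E'
from h import *
np.set_printoptions(precision=3,suppress=True)
o=down(np.radians(44-180));x,y=.5535,-.221
ctrl.goto([x,y,.16],o);ctrl.move_linear([x,y,.050],rate=.1)
ctrl.grab();s=ctrl.get_obs();print(s["grip_width"],s["gripper_force"],s["tool_pos"],s["wrist_force"])
ctrl.move_linear([x,y,.30],rate=.2)
yaw=np.radians(-11.7);t=np.array([.527,.2315])-.012*np.array([np.cos(yaw),np.sin(yaw)])
o2=down(yaw-np.pi/2)
ctrl.goto([t[0],t[1],.30],o2);ctrl.move_linear([t[0],t[1],.25],rate=.15);ctrl.wait(.3)
s=ctrl.get_obs();print(s["time"],s["grip_width"],s["gripper_force"],s["tool_pos"],s["wrist_force"])
cal={c:ctrl.get_calibration(c) for c in("scene","top","wrist")};I={c:ctrl.snapshot(c) for c in cal}
for c in("scene","wrist"):
    print(c,[(d["at"],d["score"]) for d in ctrl.spot_point(c,"head")[:2]],"exp",proj(cal[c],[t[0],t[1],.2]))
    print(c,"feed",[(d["at"],d["score"],onz(cal[c],d["at"],.178)) for d in ctrl.spot_point(c,"feed_opening")[:1]],[(d["at"],d["score"],onz(cal[c],d["at"],.178)) for d in ctrl.spot_point(c,"flap_edge")[:1]])
# overlay expected opening outline
Rz=np.array([[np.cos(yaw),-np.sin(yaw)],[np.sin(yaw),np.cos(yaw)]])
q=np.array([[-.042,-.056],[.042,-.056],[.042,.056],[-.042,.056]])@Rz.T+[.527,.2315]
for c in("scene","wrist"):
    im=I[c].copy();cv2.polylines(im,[proj(cal[c],np.c_[q,np.full(4,.178)]).round().astype(np.int32)],True,(255,0,0),1);I[c]=im
save(cv2.resize(np.hstack([I["scene"],I["wrist"]]),(800,300)),"pre")
save(cv2.resize(I["scene"][20:220,220:460],(720,600)),"pre_s")
E
```

```text
0.29820044371178933 29.865321996621788 [ 0.553 -0.221  0.05 ] [-2.166 -0.283  1.344]
10.4833 0.29899564589977506 29.86186504131183 [0.516 0.234 0.251] [-0.157 -0.844 -3.285]
scene [([329.3, 118.0], 0.64)] exp [[326.398 116.57 ]]
scene feed [([326.3, 124.7], 0.95, array([0.522, 0.233, 0.178]))] [([319.4, 115.1], 0.78, array([0.477, 0.238, 0.178]))]
wrist [([257.1, 206.8], 0.94)] exp [[257.155 207.741]]
wrist feed [([253.2, 184.1], 0.62, array([0.529, 0.234, 0.178]))] []
```

View pics/pre.png

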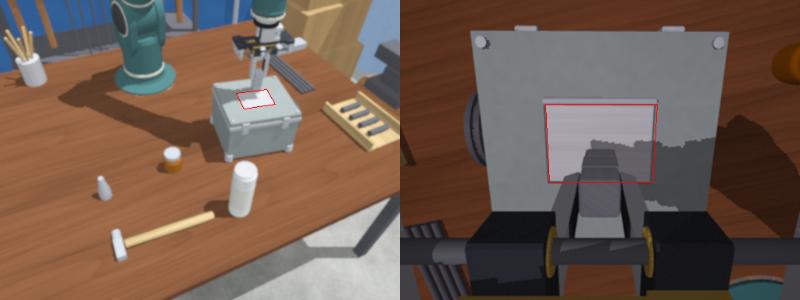

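View pics/pre_s.png

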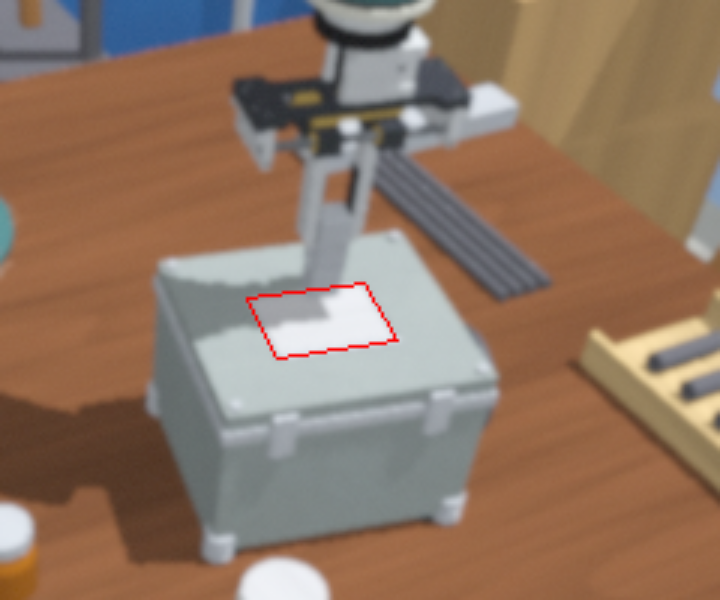

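Both views show my opening outline matching the flap's edges, at about (546..657, 105..182) in the wrist half. The head is held upright and squarely above the half nearer the robot, so I'll push it in.

```bash
python3 - <<'E'
from h import *
np.set_printoptions(precision=3,suppress=True)
p=ctrl.get_obs()["tool_pos"];x,y=.51525,.2339
for z in(.235,.220,.205,.193,.183):
    ctrl.move_linear([x,y,z],rate=.05);s=ctrl.get_obs();print(z,s["tool_pos"],s["wrist_force"],s["grip_width"])
    if np.linalg.norm(s["wrist_force"]-[-.16,-.84,-3.3])>20: print("STOP");break
cal=ctrl.get_calibration("wrist");a=ctrl.snapshot("wrist");b=ctrl.snapshot("scene")
print([(d["at"],d["score"]) for d in ctrl.spot_point("scene","flap_edge")[:1]],s["time"])
save(np.hstack([cv2.resize(b[20:220,220:460],(360,300)),cv2.resize(a,(400,300))]),"in")
E
```

```text
0.235 [0.515 0.234 0.235] [ 0.011  0.489 -3.671] 0.29385908583939496
0.22 [0.515 0.234 0.22 ] [-0.987 -0.708 -2.166] 0.29110774817680923
0.205 [0.515 0.234 0.205] [-0.956 -0.335 -2.131] 0.29446711241259965
0.193 [0.515 0.234 0.193] [-1.843 -0.088 -3.38 ] 0.2940023356643741
0.183 [0.515 0.234 0.183] [-1.353  0.751 -3.244] 0.2956328245266154
[] 13.025
```

View pics/in.png

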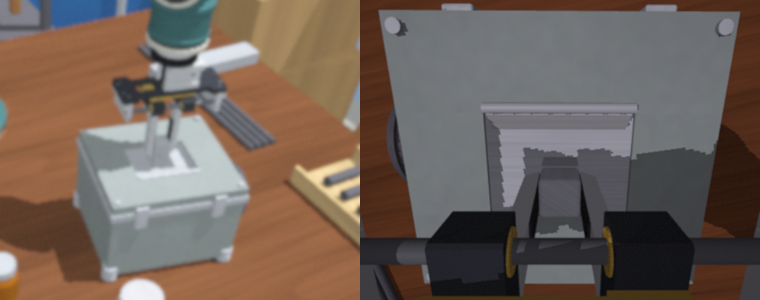

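The flap is swung down inside and the head is about 45 mm below the lid. The fingertips, around (560,200), are still just above the lid, so I'll release and withdraw.

```bash
python3 - <<'E'
from h import *
np.set_printoptions(precision=3,suppress=True)
ctrl.open_gripper();ctrl.wait(.3);s=ctrl.get_obs();print(s["grip_width"],s["wrist_force"])
ctrl.move_linear([.51525,.2339,.30],rate=.2);ctrl.wait(.7)
cal=ctrl.get_calibration("wrist");a=ctrl.snapshot("wrist");b=ctrl.snapshot("scene")
for c in("wrist","scene"): print([(d["at"],round(d["score"],2)) for d in ctrl.masks_of(c,"head")[:2]],[(onz(ctrl.get_calibration(c),d["at"],.178),d["score"]) for d in ctrl.spot_point(c,"flap_edge")[:1]])
print(ctrl.get_obs()["time"])
save(np.hstack([cv2.resize(b[20:220,220:460],(360,300)),cv2.resize(a,(400,300))]),"out")
E
```

```text
0.9988905487075599 [ 0.044 -0.739 -0.299]
[] [(array([0.487, 0.242, 0.178]), 0.93)]
[] [(array([0.476, 0.249, 0.178]), 0.66)]
16.3167
```

View pics/out.png

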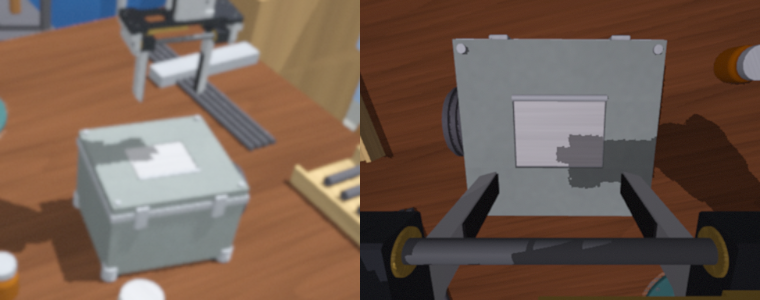

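The flap (514..604, 98..167) is shut and flush with the lid, the head is no longer visible, and the gripper is clear.

```bash
python3 -c "
from plant import ctrl
print(ctrl.close_job())"
```

```text
the job is handed in; nothing more can be done
None
```

The head is in the finisher, the flap has sprung shut over it, nothing else on the bench was touched, and I handed the job in at about 16 s.

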